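# Clamp the clevis pin in its V-block with the swing strap and cam lever

### The arm

A 7-joint arm with a two-finger parallel gripper is mounted at the origin on the work surface. World frame = base frame: x ahead of the robot, y to its left, z up, the work surface at z = 0. Lengths are in m, angles in rad, forces in N, time in s.
With the tool pointing down it reaches from about 0.425 to 0.925 m from the base axis. Payload 6.8 kg.
Tool frame: the origin (TCP) lies on the front face of the gripper's body, between the roots of the fingers; the fingertips stand 73 mm ahead of it and the grasp point (between the pads) lies 54 mm ahead of it (bot.finger_overhang is the z of the fingertips in the tool frame, in m); z points along the fingers, y is the line along which they close (so a half turn about z gives the same grasp; the last joint's range is limited). The gripper opens to 85 mm and grips with 20 to 120 N. Pads are 22 mm wide; open, the fingers measure 114 mm over their backs; the gripper's body (76 mm by 85 mm) begins 54 mm behind the grasp point. The pads swing forward as they close: fully open they stand 13 mm farther back than shut.
Start: joints at [-1.306, 0.477, 0.022, 1.555, -0.011, 1.109, -0.083], TCP at [0.246, 0.629, 0.304] pointing down, gripper open.
Joint ranges: [-2.96, 2.96], [-0.34, 2.1], [-1.41, 1.46], [0.24, 2.44], [-1.37, 4.51], [0.17, 1.92], [-2.96, 2.96]. Speed limits (rad/s): [2.39, 2.39, 3.14, 3.14, 3.14, 3.14, 3.14].

### API

Orientations are given as a unit quaternion [w, x, y, z].
In Python, from station import bot gives the robot as it stands.
- The arm moves only by the tool servo_tool, never from a script. Its argument "motion" is one flat list of numbers, 7 for each row, row after row: the shift along the tool's x, y, z as a fraction of full scale, then the turn, a rotation vector about the tool's x, y, z as a fraction of full scale, then the closure, from 0 (fully open) to 1 (shut). In form: [tx, ty, tz, ax, ay, az, gripper, tx, ty, tz, ax, ay, az, gripper, ...]. A call has 1 to 5 rows; each row shifts and turns the commanded pose from where the row before left it, along the tool's axes as they then stand; what a row does not reach is not made up. Full scale, the value 1, is 0.02 m for a shift and 0.15 rad for a turn. A row lasts 1/8 s, in which the tool goes at most 62.5 mm and 10.7 degrees, less where a joint would pass 70% of its speed; a pose out of reach is approached as far as the arm can. A call with a number of a shift or a turn outside -1 to 1 is refused whole. A call with a gripper value outside its range is refused whole. The fingers move at their own pace and stop on an object; "grip_force" is the grip in N (left out, the last holds). Time passes only in rows, so rows that do not move let the fingers close. It gives the time, the measured TCP pose, the force, the opening and the grip force at its end, in the units of the state.
- bot.get_obs(): the state, without advancing time (a new reading comes with each control period).
- bot.read_camera(name): name is "scene" or "top" or "wrist"; returns the picture (384x512x3 uint8, red, green, blue); there is no depth.
- bot.get_calibration(name): a dict with "mtx" (3x3 intrinsics, pixels), "k1" (the pictures are not rectified: a ray, as slopes to the right and down, at radius r is drawn at 1 + k1 r^2 times it, then the intrinsics apply), "rvec" (rotation vector, rad) and "tvec" (3), from world to camera coordinates, as OpenCV has them. Camera axes: x right, y down, z forward; pixel columns grow to the right and rows downward; lengths in m; the calibration is good to about 2 mm. A picture is of the moment at which its call begins: read the wrist's pose just before it. get_calibration takes no time and is no camera call; for the wrist camera it gives the pose at the moment of the call.
- bot.hand_in(): hands the job in; it is judged then, once.
Trained networks look in the newest picture that a camera, given by its name, has taken for a name from the list of things; names that differ only in an ending like _2 or _b are one class to them, and where a whole thing is asked for, a point or a joint stands for the part that bears it (a point fixed in the world has none). Each returns a list of dicts, best first, with "p" (0 to 1); they miss things now and then, are a little off and sometimes report something else, mostly with a low value. They report only what shows in the picture. A call takes as long as a camera call. They do not tell look-alikes from the thing itself.
- bot.boxes_of(camera, name): "uv" ([column, row] in pixels, amid what is visible of it).
The state is a dict: "t": time; "q": joint angles; "joint_vel": joint speeds; "joint_torque": joint torques, N m; "eef_pos": TCP position; "tool_rot": TCP orientation; "contact_force": force on the tool from outside, world axes, zero at the start; "torque": the same for the moment, N m; "gripper_width": opening from 0.0 (shut) to 1.0 (fully open); "grasp_force": force on a finger pad.
Only numpy, scipy, OpenCV 4.12 (cv2) and the standard library are available. Lean on these libraries where they do the work, as an engineer would, in place of code of your own. Each camera call takes 0.05 s, during which the arm holds its last target. There are 200 camera calls.

### The job

Clamp the titanium clevis pin that lies in the V-block: push the clamp strap round until it stops over the pin, and then push the raised cam lever all the way down so that the pad holds the pin tight. Leave the pin lying in its V as it is, and do not disturb the lock nuts, the torque screwdriver or the kitting tray.

Things in the scene. Friction and masses are not known exactly. Their poses are not given: they have to be found in the camera images.
- fixture: Clamping fixture bolted to the bench. Origin on the bench under the axis of its round post; z up. Aluminium plate 14 mm thick, x = -55 to 55, y = -40 to 130 mm. Post 27 mm across, top at z = 76 mm. Dark V-block 44 (x) x 52 (y) mm centred at y = 80 mm, top at z = 50 mm, its V along x. The strap turns on the post; fully over, its nose points along the fixture's +y and the lever along -y.
- pivot (a point): Point on the post's upright axis about which strap and lever swing together, at the post's top, 76 mm above the bench.
- strap (a joint): Swing of the clamp strap about the post's upright axis, in rad. 0 = fully back, 1.75 = at its stop over the pin; grows clockwise seen from above. Seen from above the nose points (1.75 - value) rad counter-clockwise of the fixture's +y. Starts between 0 and 0.5 and stays where it is left; friction about 0.16 N m (some 2 N at the nose).
- strap_nose (a point): Middle of the strap's top face near its nose, 95 mm from the post's axis, 94 mm above the bench (lever raised). The steel strap is a straight bar 26 mm wide, 16 mm thick (underside 78 mm above the bench), its rounded nose 121 mm from the post's axis, its tail 28 mm behind it. A nut and stud stand 12 mm proud on top, 80 mm from the axis. Pushing the lever down lowers the strap by 6 mm.
- cam_lever (a joint): Angle of the cam lever on top of the strap, in rad. 0 = fully raised (handle 1.2 rad above level), 1.1 = fully down at its stop (handle 0.1 rad above level). It starts between 0 and 0.2 and stays where it is left; friction about 0.3 N m, so some 4 to 5 N pushed square on the grip moves it.
- lever_axis (a point): Middle of the lever's level hinge axis, on the post's axis, 108 mm above the bench. The lever swings in the upright plane through the strap's length, the handle on the tail side, opposite to the nose.
- lever_grip (a point): On the upper face of the lever's black round grip (the face turned towards the nose while raised, up when down), 85 mm from the lever axis. This is where to push. The grip is 18 mm in diameter and reaches from 51 to 112 mm from the lever axis.
- clevis_pin: Matte titanium clevis pin lying loose in the V. Origin on the pin's axis over the middle of the V-block, 51 mm above the bench; x along the pin to its head. Shank 16 mm in diameter from x = -45 to 27 mm, head 26 mm in diameter and 6 mm thick at x = 27 to 33 mm. About 85 g.
- lock_nut_a: Gold-coloured steel lock nut lying flat, 30 mm across flats, 21.5 mm high, loose. Origin at the centre of its underside. Bystander.
- lock_nut_b: A second lock nut just like it. Bystander.
- torque_screwdriver: Black-handled torque screwdriver lying on the bench, 32 mm thick, 193 mm long, loose. Origin under its handle, on the bench; x along it to the bit. Bystander.
- kitting_tray: Clear acrylic kitting tray, 130 x 190 x 28 mm with six pockets, loose. Origin at the centre of its underside. Bystander.
- pad: White sprung pressure pad, 20 mm across, hanging under the strap 80 mm from the post's axis. Origin 13 mm above the pad's underside, which is 63 mm above the bench while the lever is raised, 4 mm over the pin. With the lever fully down it presses on the pin with about 15 N.
Things that resemble listed ones, but are neither listed nor needed, are in the scene too. What is shaped like the fixture but purple is not meant. Leave any purple look-alike of the clevis_pin alone.

How it is judged:
On the way, in this order (a step that is already met when the one before it is completed fails the run):
1. the strap is swung fully over the pin while the cam lever is still raised (value of joint strap above 1.67 rad and value of joint cam_lever below 0.5 rad), for 0.1 s.
2. the cam lever is pushed fully down with the strap over the pin, and the pad presses on the pin (value of joint strap above 1.65 rad and value of joint cam_lever above 1 rad and contact force between pad and clevis_pin above 8 N), for 0.2 s.
At the end, for the whole second after the job is handed in: The strap is within 0.1 rad of its stop over the pin (swing above 1.65 rad), the cam lever is within 0.1 rad of its down stop (above 1.0 rad), the pad presses on the pin with more than 8 N, and the pin lies along the V within 5 mm of where it was (all of step 2 and distance of clevis_pin from where it was at the start of the episode below 0.005 m and angle between the x axis of clevis_pin and the x axis of fixture, either way round below 0.08 rad); the robot touches nothing.
It fails at once if the clevis pin is lifted or shifted more than 8 mm (distance of clevis_pin from where it was at the start of the episode above 0.008 m).
It fails at once if a lock nut is moved more than 15 mm (distance of any of lock_nut_a, lock_nut_b from where it was at the start of the episode above 0.015 m).
It fails at once if the torque screwdriver is moved more than 15 mm (distance of torque_screwdriver from where it was at the start of the episode above 0.015 m).
It fails at once if the kitting tray is moved more than 15 mm (distance of kitting_tray from where it was at the start of the episode above 0.015 m).
It also fails if it takes over 53 s, if anything falls off the work surface, if the arm or the gripper's body presses on something with over 40 N, if the wrist force passes 120 N, or if a joint passes its speed limit or range.

## Working session

There is one attempt and no reset: what is moved stays moved. The work goes in short steps, Python scripts to look and compute and a tool call to move; the robot and the scene stay as the last step left them, time stands still between calls to the robot, and variables do not carry over. Pictures are saved under pics/ and viewed, at most 10 in all, crops included, and the job is handed in when it is done.

Besides the shell and the picture viewer there is one more tool, called as name(argument=value, ...), one argument or row to a line, values as JSON. servo_tool: Moves the arm, as the interface text tells. Shift numbers are shares of 0.02 m and turn numbers shares of 0.15 rad, none past 1 either way. Its arguments: {"type":"object","properties":{"motion":{"type":"array","items":{"type":"number","minimum":-1,"maximum":1}},"grip_force":{"type":"number"}},"required":["motion"]}

```bash
mkdir -p pics
cat > h.py <<'E'
import numpy as np,cv2
from station import bot
from scipy.spatial.transform import Rotation as R
def cal(n):
    c=bot.get_calibration(n);return np.array(c['mtx']),c['k1'],cv2.Rodrigues(np.array(c['rvec'],float))[0],np.array(c['tvec'],float).ravel()
def proj(n,P,c=None):
    K,k1,Rm,t=c or cal(n);p=np.atleast_2d(P)@Rm.T+t;s=p[:,:2]/p[:,2:];r2=(s**2).sum(1,keepdims=True)
    s=s*(1+k1*r2);return s@K[:2,:2].T+K[:2,2]
def back(n,uv,z,c=None):
    K,k1,Rm,t=c or cal(n);d=np.linalg.solve(K[:2,:2],np.array(uv,float)-K[:2,2]);s=d.copy()
    for _ in range(20): s=d/(1+k1*(s@s))
    ray=Rm.T@np.array([s[0],s[1],1]);o=-Rm.T@t;return o+ray*(z-o[2])/ray[2]
def snap(n,f):
    im=bot.read_camera(n);cv2.imwrite('pics/'+f,im[:,:,::-1]);return im
E
python3 - <<'E'
from h import *
Z=dict(fixture=.014,strap_nose=.094,pivot=.076,lever_axis=.108,lever_grip=.18,clevis_pin=.051,lock_nut_a=.02,torque_screwdriver=.016,kitting_tray=.02,pad=.07)
ims=[]
for n in('scene','top'):
    ims.append(snap(n,n+'0.png'))
    for k,z in Z.items():
        print(n,k,[(np.round(b['uv']).astype(int).tolist(),round(b['p'],2),back(n,b['uv'],z).round(3).tolist()) for b in bot.boxes_of(n,k)[:4]])
print(bot.get_obs())
cv2.imwrite('pics/both.png',cv2.resize(np.hstack(ims),(800,300))[:,:,::-1])
E
```

```text
scene fixture [([179, 128], 0.82, [0.435, -0.294, 0.014]), ([226, 214], 0.76, [0.592, 0.001, 0.014])]
scene strap_nose [([173, 98], 0.68, [0.403, -0.328, 0.094]), ([219, 181], 0.58, [0.561, -0.039, 0.094])]
scene pivot [([177, 128], 0.93, [0.475, -0.251, 0.076]), ([225, 213], 0.73, [0.619, 0.022, 0.076])]
scene lever_axis [([169, 98], 0.92, [0.418, -0.324, 0.108]), ([216, 188], 0.7, [0.589, -0.025, 0.108])]
scene lever_grip [([159, 98], 0.58, [0.486, -0.283, 0.18]), ([209, 189], 0.47, [0.634, -0.003, 0.18])]
scene clevis_pin [([260, 174], 0.74, [0.459, 0.016, 0.051]), ([244, 210], 0.52, [0.574, 0.047, 0.051]), ([307, 180], 0.44, [0.407, 0.13, 0.051])]
scene lock_nut_a [([226, 211], 0.73, [0.587, -0.002, 0.02]), ([240, 269], 0.72, [0.696, 0.119, 0.02]), ([203, 257], 0.5, [0.722, 0.028, 0.02])]
scene torque_screwdriver [([124, 184], 0.6, [0.677, -0.281, 0.016]), ([218, 186], 0.56, [0.535, -0.067, 0.016])]
scene kitting_tray [([319, 252], 0.92, [0.554, 0.251, 0.02])]
scene pad []
top fixture [([388, 243], 0.9, [0.429, -0.281, 0.014]), ([284, 182], 0.72, [0.586, -0.014, 0.014])]
top stra
[... 823 characters left out ...]
47696835,  0.02240805,  1.55537629, -0.01149251,
        1.10929108, -0.08310288]), 'joint_vel': array([ 1.24142294e-03,  1.42290935e-03, -7.92367474e-05, -1.07941002e-04,
        2.02277827e-03,  7.73822949e-04, -7.97909800e-04]), 'joint_torque': array([-3.37655665e-04, -5.96360850e+01,  1.60679206e+00, -2.81557363e+01,
        1.26530399e-02,  1.56531791e-03, -6.83136918e-06]), 'eef_pos': array([0.24584363, 0.62866827, 0.30393933]), 'tool_rot': array([2.42405423e-06, 1.85322098e-01, 9.82677830e-01, 4.27948111e-05]), 'contact_force': array([0.11653652, 0.19245789, 0.30515237]), 'torque': array([-0.06273722,  0.03487345,  0.01084645]), 'grasp_force': 0.0, 'gripper_width': 1.0007413310850692}
```

Run:
```python
import cv2,numpy as np
a=cv2.imread('pics/top0.png')[100:290,150:450];b=cv2.imread('pics/scene0.png')[70:290,110:360]
a=cv2.resize(a,(800,507),interpolation=cv2.INTER_CUBIC);cv2.imwrite('pics/ct.png',a)
cv2.imwrite('pics/cs.png',cv2.resize(b,(680,598),interpolation=cv2.INTER_CUBIC))
```

```text
(no output)
```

View pics/ct.png

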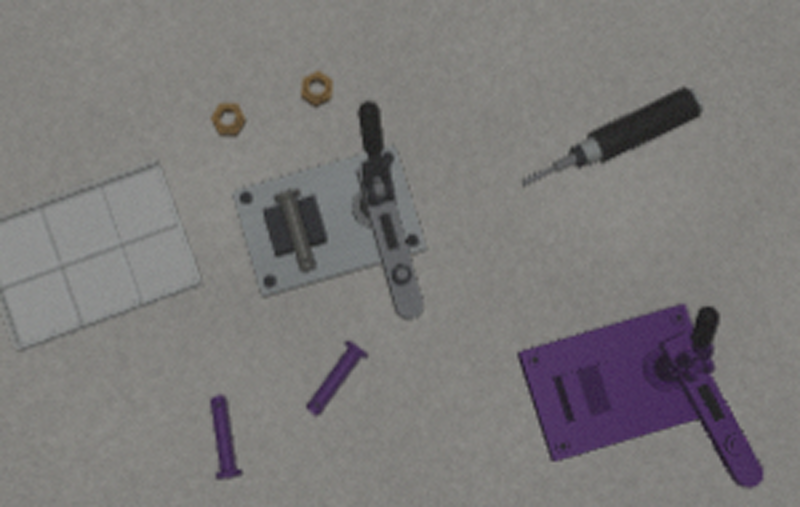

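View pics/cs.png

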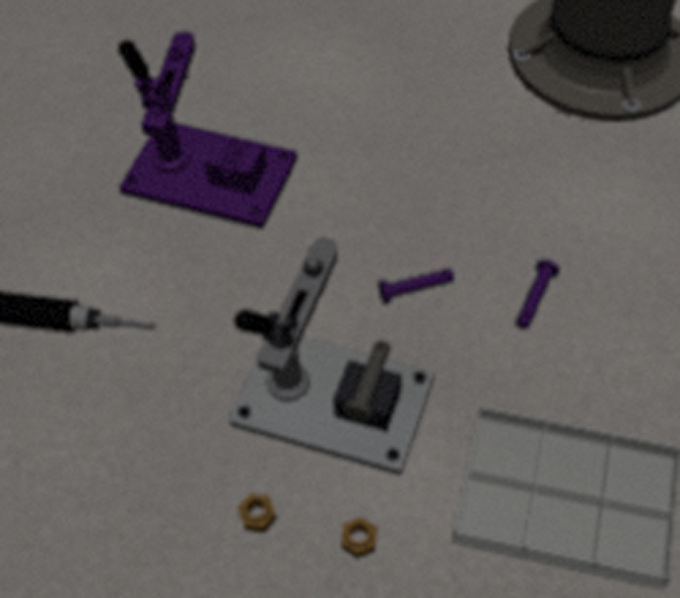

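The grey fixture is at top-crop (330,225), the purple look-alike fixture at (640,380) and the purple pins at (338,378) and (226,437). The grey one, with the grey pin at (298,230), is the one meant. The grey strap's nose is at (410,310) and its raised lever at (370,125). The nuts are at (228,120) and (317,88).

```bash
cat > fit.py <<'E'
from h import *
from scipy.optimize import least_squares
ct,cs=cal('top'),cal('scene')
C=np.array([[55,130,14],[55,-40,14],[-55,-40,14],[-55,130,14]])/1e3
tp=np.array([[235,190],[395,150],[426,248],[262,297]])/2.6667+[150,100]
sp=np.array([[402,471],[232,425],[433,375]])/2.72+[110,70]
W=lambda p,P:P@R.from_euler('z',p[2]).as_matrix().T+[p[0],p[1],0]
def st(p,r,z): a=1.75-p[3];return W(p,np.array([[-r*np.sin(a),r*np.cos(a),z]]))
def res(p):
    w=W(p,C);return np.r_[(proj('',w,ct)-tp).ravel(),(proj('',w[[0,1,3]],cs)-sp).ravel(),
     (proj('',st(p,.08,.106),ct)-(np.array([401,274])/2.6667+[150,100])).ravel(),(proj('',st(p,.08,.106),cs)-(np.array([313,264])/2.72+[110,70])).ravel()]
s=least_squares(res,[.58,-.03,.1,.2]);np.set_printoptions(precision=4,suppress=True)
print(s.x,s.fun.round(1))
p=s.x
print('nose95',st(p,.095,.09),'grip',st(p,-.04,.187),'pin',W(p,np.array([[0,.08,.051]])))
E
python3 fit.py
```

```text
[ 0.5984 -0.0267  0.2903  0.2025] [-2.2 -0.4 -0.4 -2.8 -0.  -0.1 -1.  -0.6 -0.2 -0.7 -1.6 -2.5  0.8 -1.9
 -0.4 -0.5  0.2 -1.6]
nose95 [[ 0.5067 -0.0518  0.09  ]] grip [[ 0.6369 -0.0162  0.187 ]] pin [[0.5755 0.0499 0.051 ]]
```

servo_tool(
  motion=[-1,-1,0,0,0,0,1,-1,-1,0,0,0,0,1,-1,-1,0,0,0,0,1,-1,-1,0,0,0,0,1,-1,-1,0,0,0,0,1],
)

```text
t: 1.72
eef_pos: [0.303, 0.4982, 0.3041]
tool_rot: [0.0, 0.185, 0.983, 0.0]
contact_force: [-0.2, 0.6, 0.4]
gripper_width: -0.004
grasp_force: 0.0
```

servo_tool(
  motion=[-1,-1,0,0,0,0,1,-1,-1,0,0,0,0,1,-1,-1,0,0,0,0,1,-1,-1,0,0,0,0,1,-1,-1,0,0,0,0,1],
)

```text
t: 2.35
eef_pos: [0.3596, 0.3687, 0.3041]
tool_rot: [0.0, 0.185, 0.983, 0.0]
contact_force: [-0.0, -0.2, 0.1]
gripper_width: -0.001
grasp_force: 0.0
```

servo_tool(
  motion=[-1,-1,0,0,0,0,1,-1,-1,0,0,0,0,1,-1,-1,0,0,0,0,1,-1,-1,0,0,0,0,1,-1,-1,0,0,0,0,1],
)

```text
t: 2.98
eef_pos: [0.4163, 0.2391, 0.3041]
tool_rot: [0.0, 0.185, 0.983, 0.0]
contact_force: [-0.0, -0.1, -0.4]
gripper_width: -0.0
grasp_force: 0.0
```

servo_tool(
  motion=[-1,-1,0,0,0,0,1,-1,-1,0,0,0,0,1,-1,-1,0,0,0,0,1,-1,-1,0,0,0,0,1,-1,-1,0,0,0,0,1],
)

```text
t: 3.6
eef_pos: [0.473, 0.1096, 0.3041]
tool_rot: [0.0, 0.185, 0.983, 0.0]
contact_force: [0.2, 0.5, 0.3]
gripper_width: -0.002
grasp_force: 0.0
```

servo_tool(
  motion=[-0.5,-1,0,0,0,0,1,-0.5,-1,0,0,0,0,1,-0.5,-1,0,0,0,0,1,-0.5,-1,0,0,0,0,1,-0.5,-1,0,0,0,0,1],
)

```text
t: 4.22
eef_pos: [0.4829, -0.0016, 0.3041]
tool_rot: [0.0, 0.185, 0.983, 0.0]
contact_force: [0.3, -0.2, 0.3]
gripper_width: 0.001
grasp_force: 0.0
```

Run:
```python
from h import *
c=cal('wrist');im=snap('wrist','w1.png')
p=dict(fixture=.014,strap_nose=.094,pivot=.076,lever_axis=.108,lever_grip=.187,clevis_pin=.051)
for k,z in p.items(): print(k,[(np.round(b['uv'],1).tolist(),round(b['p'],2),back('',b['uv'],z,c).round(3).tolist()) for b in bot.boxes_of('wrist',k)[:3]])
print(-c[2].T@c[3],bot.get_obs()['eef_pos'],bot.get_obs()['t'])
np.save('w1.npy',np.array(c,dtype=object),allow_pickle=True)
```

```text
fixture [([35.6, 197.4], 0.96, [0.43, -0.239, 0.014]), ([293.6, 225.9], 0.68, [0.572, 0.026, 0.014])]
strap_nose [([205.2, 225.0], 0.72, [0.506, -0.049, 0.094])]
pivot [([34.5, 195.5], 0.87, [0.425, -0.193, 0.076]), ([296.8, 227.7], 0.56, [0.548, 0.029, 0.076]), ([320.5, 230.5], 0.28, [0.559, 0.05, 0.076])]
lever_axis [([204.5, 226.2], 0.84, [0.503, -0.047, 0.108])]
lever_grip []
clevis_pin [([319.4, 26.0], 0.72, [0.383, 0.11, 0.051]), ([318.9, 234.1], 0.7, [0.575, 0.049, 0.051])]
[0.41405305 0.02691763 0.37357355] [4.82795622e-01 2.37361914e-04 3.03881790e-01] 4.575
```

View pics/w1.png

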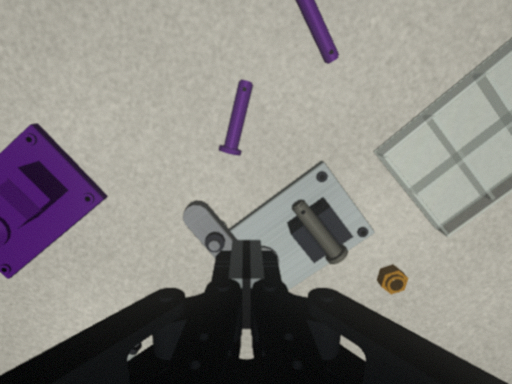

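The wrist picture shows the grey plate's far corners at (322,161) and (373,231), the strap nose at (188,208), the stud at (215,240) and the grey pin at (320,232). I'll add these points to the fit.

```bash
cat >> fit.py <<'E'
cw=tuple(np.load('w1.npy',allow_pickle=True))
def res2(p):
    w=W(p,C);return np.r_[res(p)*.5,(proj('',w[[3,0]],cw)-[[322,161],[373.5,231]]).ravel(),(proj('',st(p,.08,.106),cw)-[215,239]).ravel(),(proj('',W(p,np.array([[0,.08,.055]])),cw)-[319,233]).ravel()]
s=least_squares(res2,s.x);print(s.x,s.fun[-8:].round(1))
p=s.x
print('nose95',st(p,.095,.09),'pin',W(p,np.array([[0,.08,.051]])),proj('',st(p,.121,.09),cw))
# push path: tip centre offset d behind strap face at radius r
for d in(.045,.03):
  for v in np.r_[p[3],.4:1.8:.2,1.75]:
    a=1.75-v;r=.098;P=W(p,np.array([[-r*np.sin(a)-d*np.cos(a),r*np.cos(a)-d*np.sin(a),0]]))[0];print(d,round(v,2),P[:2].round(4))
E
python3 fit.py
```

```text
[ 0.5984 -0.0267  0.2903  0.2025] [-2.2 -0.4 -0.4 -2.8 -0.  -0.1 -1.  -0.6 -0.2 -0.7 -1.6 -2.5  0.8 -1.9
 -0.4 -0.5  0.2 -1.6]
nose95 [[ 0.5067 -0.0518  0.09  ]] grip [[ 0.6369 -0.0162  0.187 ]] pin [[0.5755 0.0499 0.051 ]]
[ 0.5968 -0.0278  0.2838  0.2645] [-0.3 -2.  -0.5  0.1 -0.2  0.4  1.   2.1]
nose95 [[ 0.5037 -0.0466  0.09  ]] pin [[0.5744 0.049  0.051 ]] [[191.0509 197.4183]]
0.045 0.26 [ 0.5096 -0.0913]
0.045 0.4 [ 0.5018 -0.0789]
0.045 0.6 [ 0.4936 -0.059 ]
0.045 0.8 [ 0.4894 -0.0379]
0.045 1.0 [ 0.4896 -0.0164]
0.045 1.2 [0.494  0.0047]
0.045 1.4 [0.5025 0.0245]
0.045 1.6 [0.5148 0.0422]
0.045 1.75 [0.5262 0.0537]
0.03 0.26 [ 0.5067 -0.0766]
0.03 0.4 [ 0.5009 -0.0639]
0.03 0.6 [ 0.4956 -0.0442]
0.03 0.8 [ 0.4944 -0.0237]
0.03 1.0 [ 0.4973 -0.0035]
0.03 1.2 [0.5041 0.0158]
0.03 1.4 [0.5146 0.0334]
0.03 1.6 [0.5284 0.0485]
0.03 1.75 [0.5406 0.0579]
```

servo_tool(
  motion=[-0.7,-0.93,0,0,0,0,1,-0.7,-0.93,0,0,0,0,1,-0.7,-0.93,0,0,0,0,1,-0.7,-0.93,0,0,0,0,1,0,0,0,0,0,0,1],
)

```text
t: 5.2
eef_pos: [0.5081, -0.0914, 0.3039]
tool_rot: [0.0, 0.186, 0.983, -0.0]
contact_force: [0.1, 0.2, 0.1]
gripper_width: -0.001
grasp_force: 0.0
```

servo_tool(
  motion=[0,0,1,0,0,-0.874,1,0,0,1,0,0,-0.874,1,0,0,1,0,0,-0.874,1,0,0,1,0,0,-0.874,1,0,0,1,0,0,-0.874,1],
)

```text
t: 5.82
eef_pos: [0.5079, -0.0886, 0.2032]
tool_rot: [-0.0, -0.144, 0.99, 0.0]
contact_force: [1.2, -0.1, -0.6]
gripper_width: -0.002
grasp_force: 0.0
```

Run:
```python
from h import *
o=bot.get_obs();w=o['tool_rot'];M=R.from_quat(np.r_[w[1:],w[0]]).as_matrix();print(o['eef_pos'],o['q'].round(2),M.round(3))
P=o['eef_pos']
im=snap('top','t2.png');im2=snap('scene','s2.png');cv2.imwrite('pics/c2.png',np.hstack([cv2.resize(im[100:260,210:360],(400,427)),cv2.resize(im2[90:260,140:300],(400,427))])[:,:,::-1])
```

```text
[ 0.50786001 -0.08862329  0.20320372] [-0.18  0.35  0.29  2.04 -0.14  0.76  2.05] [[-0.958 -0.285 -0.   ]
 [-0.285  0.958  0.001]
 [-0.     0.001 -1.   ]]
```

View pics/c2.png

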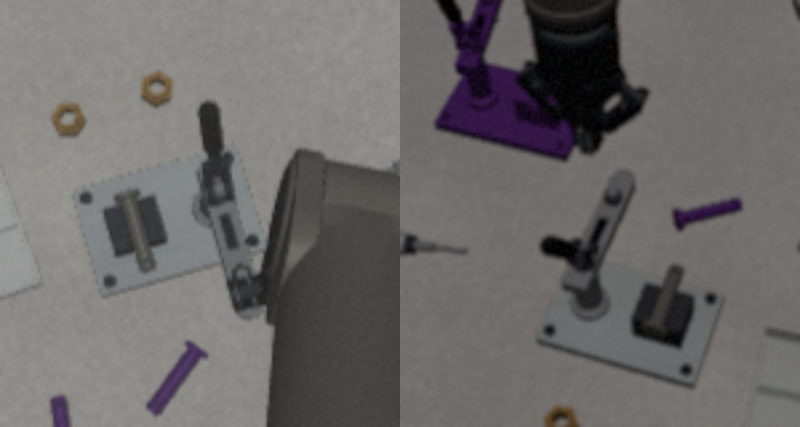

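The closed fingertips stand beside the strap nose (right panel, tip at about (585,150), nose at (625,175)) and are clear of it. Next I lower them and push.

servo_tool(
  motion=[0,0,0.85,0,0,0,1,0,0,0.85,0,0,0,1,0,0,0.8,0,0,0,1,0,0,0,0,0,0,1],
)

```text
t: 6.42
eef_pos: [0.507, -0.0905, 0.1524]
tool_rot: [-0.001, -0.141, 0.99, 0.0]
contact_force: [-0.0, -0.9, 0.4]
gripper_width: -0.003
grasp_force: 0.0
```

servo_tool(
  motion=[-0.07,0.42,0,0,0,0,1,-0.07,0.42,0,0,0,0,1,0.01,0.48,0,0,0,0,1,0.01,0.48,0,0,0,0,1,0.01,0.48,0,0,0,0,1],
)

```text
t: 7.05
eef_pos: [0.4976, -0.0454, 0.1543]
tool_rot: [0.001, -0.141, 0.99, -0.0]
contact_force: [1.0, -1.7, 0.5]
gripper_width: -0.002
grasp_force: 0.9
```

servo_tool(
  motion=[-0.13,0.49,0,0,0,0,1,-0.13,0.49,0,0,0,0,1,-0.13,0.49,0,0,0,0,1,-0.27,0.42,0,0,0,0,1,-0.27,0.42,0,0,0,0,1],
)

```text
t: 7.68
eef_pos: [0.5023, 0.004, 0.1538]
tool_rot: [-0.0, -0.141, 0.99, 0.0]
contact_force: [1.0, -1.5, 1.4]
gripper_width: -0.003
grasp_force: 0.8
```

servo_tool(
  motion=[-0.27,0.42,0,0,0,0,1,-0.39,0.32,0,0,0,0,1,-0.39,0.32,0,0,0,0,1,-0.39,0.32,0,0,0,0,1,-0.3,0.15,0,0,0,0,1],
)

```text
t: 8.3
eef_pos: [0.5274, 0.0431, 0.1538]
tool_rot: [-0.0, -0.141, 0.99, 0.0]
contact_force: [-1.3, -2.6, -0.2]
gripper_width: 0.001
grasp_force: 0.8
```

servo_tool(
  motion=[-0.25,0.12,0,0,0,0,1,-0.25,0.12,0,0,0,0,1,-0.2,0.07,0,0,0,0,1,0,0,0,0,0,0,1],
)

```text
t: 8.8
eef_pos: [0.5392, 0.0527, 0.1539]
tool_rot: [0.0, -0.141, 0.99, 0.0]
contact_force: [-0.1, 0.0, -0.4]
gripper_width: 0.0
grasp_force: 0.0
```

servo_tool(
  motion=[-0.12,0,0,0,0,0,1,-0.12,0,0,0,0,0,1,-0.12,0,0,0,0,0,1],
)

```text
t: 9.18
eef_pos: [0.5457, 0.0546, 0.1538]
tool_rot: [-0.0, -0.141, 0.99, 0.0]
contact_force: [-1.4, 0.8, 0.9]
gripper_width: 0.0
grasp_force: 0.9
```

servo_tool(
  motion=[-0.1,0,0,0,0,0,1,-0.1,0,0,0,0,0,1],
)

```text
t: 9.43
eef_pos: [0.5497, 0.0556, 0.1539]
tool_rot: [-0.0, -0.141, 0.99, 0.0]
contact_force: [-2.1, 0.8, 0.2]
gripper_width: 0.001
grasp_force: 0.9
```

servo_tool(
  motion=[-0.1,0,0,0,0,0,1,-0.1,0,0,0,0,0,1],
)

```text
t: 9.68
eef_pos: [0.5517, 0.0563, 0.1534]
tool_rot: [-0.002, -0.141, 0.99, 0.0]
contact_force: [-9.4, -0.7, 3.8]
gripper_width: -0.004
grasp_force: 4.5
```

servo_tool(
  motion=[-0.1,0,0,0,0,0,1,-0.1,0,0,0,0,0,1],
)

```text
t: 9.93
eef_pos: [0.553, 0.0568, 0.1527]
tool_rot: [-0.005, -0.141, 0.99, 0.0]
contact_force: [-16.8, -0.2, 9.0]
gripper_width: -0.001
grasp_force: 8.0
```

servo_tool(
  motion=[0.9,0,0,0,0,0,1,0.5,0,-0.5,0,0,0,1,0,0,-1,0,0,0,1,0,0,-1,0,0,0,1,0,0,-1,0,0,0,1],
)

```text
t: 10.55
eef_pos: [0.5313, 0.0498, 0.2257]
tool_rot: [0.001, -0.141, 0.99, -0.0]
contact_force: [0.6, 0.6, 0.7]
gripper_width: -0.001
grasp_force: 0.0
```

servo_tool(
  motion=[0,0,-1,0,0,0,1,0,0,-1,0,0,0,1,0,0,-1,0,0,0,1,0,0,-0.5,0,0,0,1,0,0,0,0,0,0,1],
)

```text
t: 11.18
eef_pos: [0.531, 0.0498, 0.2948]
tool_rot: [0.001, -0.141, 0.99, 0.0]
contact_force: [0.4, 0.7, -0.4]
gripper_width: 0.003
grasp_force: 0.0
```

Run:
```python
from h import *
print(bot.get_obs()['eef_pos'])
c=cal('wrist');a=snap('wrist','w3.png');np.save('w3.npy',np.array(c,dtype=object),allow_pickle=True)
b=snap('scene','s3.png');cv2.imwrite('pics/c3.png',np.hstack([cv2.resize(a,(480,360)),cv2.resize(b[90:270,140:300],(320,360))])[:,:,::-1])
```

```text
[0.530954   0.04982547 0.29482486]
```

View pics/c3.png

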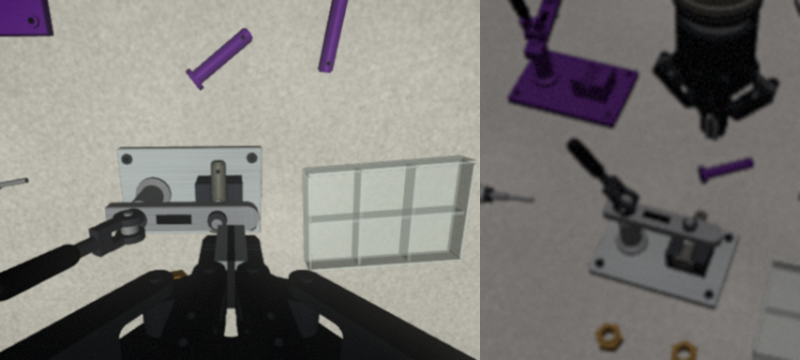

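The strap now lies over the pin, parallel to the plate, with the pin still in its V. In the wrist panel the stud is at (217,221), the lever hinge at (128,221), and the handle is raised to the left. I'll locate the lever line from these.

Run:
```python
from h import *
c=tuple(np.load('w3.npy',allow_pickle=True));f=512/480
S=back('',np.array([217,221])*f,.106,c);L=back('',np.array([128,221])*f,.108,c);print('stud',S,'lever',L)
A=back('',np.array([120,148.5])*f,.014,c);B=back('',np.array([262,147.5])*f,.014,c);print(A,B,np.hypot(*(A-B)[:2]))
F=lambda P:(R.from_euler('z',-.2838).as_matrix()@(P-[.5968,-.0278,0])).round(4)
for P in(S,L,A,B,bot.get_obs()['eef_pos']):print(F(P))
G=back('',np.array([50,262])*f,.16,c);print(F(G))
```

```text
stud [0.57453146 0.05065742 0.106     ] lever [ 0.59618395 -0.0275014   0.108     ]
[ 0.55849157 -0.07432773  0.014     ] [0.51155012 0.08337616 0.014     ] 0.16454182927547747
[0.0006 0.0816 0.106 ]
[-0.0005  0.0005  0.108 ]
[-0.0498 -0.0339  0.014 ]
[-0.0507  0.1306  0.014 ]
[-0.0422  0.0932  0.2935]
[ 0.0098 -0.0428  0.16  ]
```

servo_tool(
  motion=[-0.53,-0.89,0,0,0,0,1,-0.53,-0.89,0,0,0,0,1,-0.53,-0.89,0,0,0,0,1,-0.53,-0.89,0,0,0,0,1,0,0,0,0,0,0,1],
)

```text
t: 11.9
eef_pos: [0.5919, -0.0084, 0.2936]
tool_rot: [-0.0, -0.14, 0.99, -0.0]
contact_force: [-0.4, 0.5, -0.2]
gripper_width: 0.001
grasp_force: 0.0
```

servo_tool(
  motion=[0,0,0.82,0,0,0,1,0,0,0.82,0,0,0,1,0,-0.4,0,0,0,0,1,0,-0.4,0,0,0,0,1,0,0,0,0,0,0,1],
)

```text
t: 12.52
eef_pos: [0.5959, -0.0234, 0.2617]
tool_rot: [0.001, -0.14, 0.99, -0.0]
contact_force: [0.4, 0.0, 0.3]
gripper_width: 0.0
grasp_force: 0.0
```

```bash
cat > f.py <<'E'
from h import *
P=bot.get_obs()['eef_pos'];print((R.from_euler('z',-.2838).as_matrix()@(P-[.5968,-.0278,.073])).round(4),'tip',bot.get_obs()['contact_force'].round(1))
E
python3 f.py
```

```text
[0.0003 0.0045 0.1887] tip [0.4 0.  0.3]
```

servo_tool(
  motion=[0,-0.38,0,0,0,0,1,0,-0.38,0,0,0,0,1,0,-0.4,0.11,0,0,0,1,0,-0.4,0.11,0,0,0,1,0,0,0,0,0,0,1],
)

```text
t: 13.15
eef_pos: [0.6041, -0.053, 0.2564]
tool_rot: [-0.0, -0.14, 0.99, -0.0]
contact_force: [-0.2, -0.1, 0.8]
gripper_width: -0.0
grasp_force: 0.0
```

```bash
python3 f.py
```

```text
[-1.000e-04 -2.620e-02  1.834e-01] tip [-0.2 -0.1  0.8]
```

servo_tool(
  motion=[0,-0.36,0.23,0,0,0,1,0,-0.36,0.23,0,0,0,1],
)

```text
t: 13.4
eef_pos: [0.6086, -0.0657, 0.2476]
tool_rot: [0.0, -0.141, 0.99, 0.0]
contact_force: [1.0, 2.6, 2.7]
gripper_width: -0.001
grasp_force: 1.7
```

servo_tool(
  motion=[0,-0.31,0.3,0,0,0,1,0,-0.31,0.3,0,0,0,1],
)

```text
t: 13.65
eef_pos: [0.6121, -0.0783, 0.2354]
tool_rot: [0.001, -0.141, 0.99, -0.0]
contact_force: [1.7, 1.5, 4.3]
gripper_width: 0.001
grasp_force: 1.7
```

servo_tool(
  motion=[0,-0.25,0.35,0,0,0,1,0,-0.25,0.35,0,0,0,1],
)

```text
t: 13.9
eef_pos: [0.6148, -0.088, 0.2212]
tool_rot: [0.0, -0.141, 0.99, -0.0]
contact_force: [1.4, 1.0, 3.3]
gripper_width: 0.002
grasp_force: 1.8
```

```bash
python3 f.py
```

```text
[ 0.0004 -0.0628  0.1482] tip [1.4 1.  3.3]
```

servo_tool(
  motion=[0,-0.17,0.4,0,0,0,1,0,-0.17,0.4,0,0,0,1],
)

```text
t: 14.15
eef_pos: [0.6165, -0.0945, 0.2051]
tool_rot: [0.0, -0.141, 0.99, -0.0]
contact_force: [0.5, -0.5, 5.3]
gripper_width: -0.004
grasp_force: 2.1
```

servo_tool(
  motion=[0,-0.06,0.25,0,0,0,1,0,-0.06,0.25,0,0,0,1],
)

```text
t: 14.4
eef_pos: [0.6172, -0.0968, 0.1955]
tool_rot: [0.0, -0.141, 0.99, -0.0]
contact_force: [-0.4, -1.8, 16.8]
gripper_width: 0.002
grasp_force: 8.6
```

servo_tool(
  motion=[0,0,0.15,0,0,0,1,0,0,0.15,0,0,0,1],
)

```text
t: 14.65
eef_pos: [0.6188, -0.097, 0.1937]
tool_rot: [0.003, -0.141, 0.99, -0.0]
contact_force: [-6.2, 0.7, 40.0]
gripper_width: 0.0
grasp_force: 20.4
```

servo_tool(
  motion=[0,0,-0.6,0,0,0,1,0,0,-1,0,0,0,1,0,0,-1,0,0,0,1,0,0,-1,0,0,0,1,0,0,-1,0,0,0,1],
)

```text
t: 15.28
eef_pos: [0.6162, -0.0958, 0.2819]
tool_rot: [-0.001, -0.141, 0.99, 0.0]
contact_force: [-0.1, 0.1, -0.5]
gripper_width: 0.001
grasp_force: 0.0
```

servo_tool(
  motion=[1,0,-1,0,0,0,1,1,0,0,0,0,0,1,1,0,0,0,0,0,1,1,0,0,0,0,0,1,0,0,0,0,0,0,1],
)

```text
t: 15.9
eef_pos: [0.5387, -0.1189, 0.3015]
tool_rot: [-0.001, -0.14, 0.99, 0.0]
contact_force: [-0.2, 1.1, -0.1]
gripper_width: -0.002
grasp_force: 0.0
```

Run:
```python
from h import *
a=snap('wrist','w4.png');b=snap('scene','s4.png');cv2.imwrite('pics/c4.png',np.hstack([cv2.resize(a,(400,300)),cv2.resize(b[130:280,150:310],(400,375))[:300]])[:,:,::-1])
```

```text
(no output)
```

View pics/c4.png

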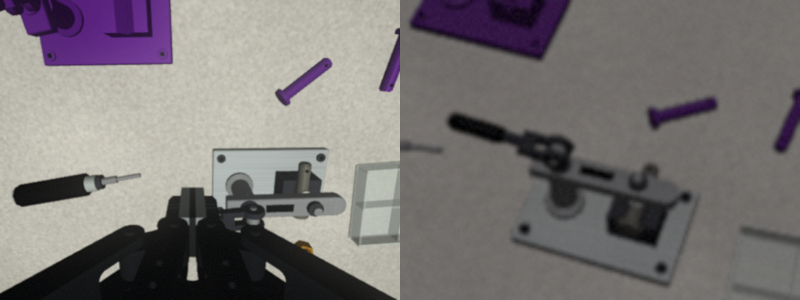

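The picture shows the lever down and nearly level (right panel, (480,130)). The strap is over the pin, the pin is still in its V at (305,178) in the left panel, and the gripper is clear of everything.

```bash
python3 -c "
from station import bot
print(bot.hand_in())"
```

```text
the job is handed in; nothing more can be done
None
```

The clevis pin should be clamped: the strap is at its stop over the pin, the cam lever is down at its stop, and the job is handed in. I judged this from push forces and the last picture; joint values, pad force and the verdict weren't reported. The pin still lies in its V, and none of my moves went near the nuts, screwdriver or tray.

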